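# Put the lift-out liners back in their soaking dishes

## Robot

A 6-joint arm with a two-finger parallel gripper is mounted at the origin on the work surface; the furniture and walls round the work are solid. World frame = base frame: x ahead of the robot, y to its left, z up, the work surface at z = 0. Lengths are in m, angles in rad, forces in N, time in s.
With the tool pointing down it reaches from about 0.35 to 0.775 m from the base axis. Payload 7.3 kg.
Tool frame: the origin (TCP) lies between the finger pads; the fingertips stand 14 mm ahead of it and the grasp point (between the pads) lies 5 mm behind it; z points along the fingers, y is the direction in which the jaws open and shut (so a half turn about z gives the same grasp; the last joint's range is limited). The gripper opens to 92 mm and grips with 3 to 60 N. Pads are 19 mm wide; open, the fingers measure 130 mm over their backs; the gripper's body (75 mm by 190 mm) begins 47 mm behind the grasp point.
Start: joints at [-1.249, 0.342, 1.524, -0, 1.275, -0.146], TCP at [0.237, -0.469, 0.241] pointing down, gripper open.
Joint ranges: [-2.53, 2.53], [-0.77, 2.02], [0.04, 2.7], [-1, 4.14], [0.28, 2.66], [-3.11, 3.11]. Speed limits (rad/s): [2.57, 2.57, 3.14, 3.14, 3.14, 3.14].

## Interface

Orientations are given as a unit quaternion [w, x, y, z].
In Python, from cell import manip gives the robot as it stands. The module is installed in compiled form; this text tells all that it offers.
- The arm moves only by the shell command python3 -m inch 'ROWS'. ROWS is JSON, one flat list of numbers, 5 for each row, row after row: the finger opening in m, from 0 to 0.0918, then the shift along the tool's x, y, z in m, then the turn about the tool's z in rad. In form: [gripper, tx, ty, tz, turn, gripper, tx, ty, tz, turn, ...]. A call has 1 to 12 rows; each row is the pose to reach, as a shift and turn from the pose commanded when the call began, along the tool's axes at that moment; what a row does not reach only later rows make up. A row lasts 1/12 s, in which the tool goes at most 41.7 mm and 7.16 degrees, less where a joint would pass 70% of its speed; a pose out of reach is approached as far as the arm can. A call with a gripper value outside its range is refused whole. The fingers move at their own pace and stop on an object; the grip force is fixed at half the most. Time passes only in rows, so rows that repeat a pose let the fingers close. It gives the time, the measured TCP pose, the force and the opening at its end, in the units of the state.
- manip.observe(): the state, without advancing time (a new reading comes with each control period).
- manip.capture(name): name is "scene" or "side" or "wrist"; returns (picture, depth): 400x640x3 uint8, blue, green, red; 400x640 float32, m along the optical axis (not along the pixel's ray), 0 where there is no reading.
- manip.camera_model(name): a dict with "fx", "fy", "cx", "cy" (pixels), "dist" ([k1, k2, p1, p2, k3] as OpenCV has them; the pictures are not rectified), "rvec" (rotation vector, rad) and "tvec" (3), from world to camera coordinates, as OpenCV has them; the wrist camera has in their place "tool_from_camera" (4x4, takes a point from camera to tool coordinates, whose origin is the TCP and whose axes are the flange's). Camera axes: x right, y down, z forward; pixel columns grow to the right and rows downward; lengths in m; the calibration is good to about 2 mm. A picture is of the moment at which its call begins: read the wrist's pose just before it. camera_model takes no time and is no camera call.
- manip.sign_off(): hands the job in, once; it reports no verdict.
The state is a dict: "t": time; "q": joint angles; "joint_velocities": joint speeds; "effort": joint torques, N m; "position": TCP position; "eef_rot": TCP orientation; "ft_force": force on the tool from outside, world axes, zero at the start; "wrist_torque": the same for the moment, N m; "width": finger opening in m.
Only numpy, scipy, OpenCV 4.12 (cv2) and the standard library are available. Lean on these libraries where they do the work, as an engineer would, in place of code of your own. Each camera call takes 0.05 s, during which the arm holds its last target.

## Task

Put the two steel lift-out liners back into the two grey plastic soaking dishes: each belongs in the dish of its own outline, so turn it until the outlines match and nest it fully home, flat on the dish's floor. Leave the dishes standing where they are and let go of both liners.

Things in the scene. Friction and masses are not known exactly. Their poses are not given: they have to be found in the camera images.
- kidney_liner_grip (a point): Steel strainer liner, kidney outline, 129 x 67 mm (x, y) at the rim; bulging side to +y, hollow side to -y. Wall 36 high, 5 narrower all round at the foot. Over it a fixed level grip bar along x: 62 long, 12 thick (y), 14 high, on uprights at its ends; 10 of air from rim level to bar. Origin: bar centre, 53 above the underside; z up. Loose, 0.18 kg, balanced under the bar.
- wedge_liner_grip (a point): Steel strainer liner, rounded wedge outline, 112 x 76 mm (x, y); broad end to -x, narrow end (40) to +x. Wall 36 high, 5 narrower all round at the foot. Over it a fixed level grip bar along x: 62 long, 12 thick (y), 14 high, on uprights at its ends; 10 of air from rim level to bar. Origin: bar centre, 53 above the underside; z up. Loose, 0.18 kg, balanced under the bar.
- kidney_dish_in (a point): Grey plastic dish, kidney outline, about 145 x 83 mm over the rim; bulging side to +y. Takes the matching liner with 3 gap all round when home, about 7 on entry. 35 high, 28 deep; loose, 0.7 kg. Origin: centre of the inner floor, z up. Home: liner flat on it, its bar centre 53 above this point, axes as the liner's (a half turn does not fit).
- wedge_dish_in (a point): Grey plastic dish, rounded wedge outline, about 128 x 92 mm over the rim; broad end to -x. Takes the matching liner with 3 gap all round when home, about 7 on entry. 35 high, 28 deep; loose, 0.7 kg. Origin: centre of the inner floor, z up. Home: liner flat on it, its bar centre 53 above this point, axes as the liner's (a half turn does not fit).

How it is judged:
At the end, for the whole second after the job is handed in: Each liner sits in the dish of its own outline: bar centre within 7 mm sideways of the dish centre and under 57 mm above its inner floor (home: 53), turned within 0.12 rad of the dish, level within 0.08 rad. Each dish is level within 0.06 rad and within 40 mm of where it stood (horizontal distance between kidney_liner_grip and kidney_dish_in below 0.007 m and z of kidney_liner_grip in the frame of kidney_dish_in below 0.057 m and angle between the x axis of kidney_liner_grip and the x axis of kidney_dish_in, either way round below 0.12 rad and angle between each of kidney_liner_grip, wedge_liner_grip's own z axis and vertical below 0.08 rad and angle between each of kidney_dish_in, wedge_dish_in's own z axis and vertical below 0.06 rad and distance of each of kidney_dish_in, wedge_dish_in from where it was at the start of the episode below 0.04 m and horizontal distance between wedge_liner_grip and wedge_dish_in below 0.007 m and z of wedge_liner_grip in the frame of wedge_dish_in below 0.057 m and angle between the x axis of wedge_liner_grip and the x axis of wedge_dish_in, either way round below 0.12 rad); the robot touches nothing.
It also fails if it takes over 64 s, if anything falls off the work surface, if the arm or the gripper's body presses on something with over 40 N, if the wrist force passes 120 N, or if a joint passes its speed limit or range.

## Working session

There is one attempt and no reset: what is moved stays moved. The work goes in short steps, Python scripts to look and compute and a shell command to move; the robot and the scene stay as the last step left them, time stands still between calls to the robot, and variables do not carry over. Pictures are saved under pics/ and viewed, and the job is handed in when it is done.

```bash
mkdir -p pics; cat > h.py <<'E'
import numpy as np, cv2
from cell import manip
def snap(n,fn):
    s=manip.observe(); im,d=manip.capture(n); cv2.imwrite('pics/'+fn+'.png',im); np.savez('pics/'+fn+'.npz',im=im,d=d,p=s['position'],q=s['eef_rot']); return s,im,d
def R(q):
    w,x,y,z=q
    from scipy.spatial.transform import Rotation as Ro
    return Ro.from_quat([x,y,z,w]).as_matrix()
def cam(n,s=None):
    m=manip.camera_model(n); K=np.array([[m['fx'],0,m['cx']],[0,m['fy'],m['cy']],[0,0,1]]); D=np.array(m['dist'])
    if 'rvec' in m:
        A=cv2.Rodrigues(np.array(m['rvec'],float))[0]; t=np.array(m['tvec'],float).ravel()
        return K,D,A.T,-A.T@t
    T=np.array(m['tool_from_camera']); Rt=R(s['q'] if 'q' in s and len(s['q'])==4 else s['eef_rot']); p=np.array(s['p'] if 'p' in s else s['position'])
    return K,D,Rt@T[:3,:3],Rt@T[:3,3]+p
def onplane(c,px,z):
    K,D,Rw,o=c; u=cv2.undistortPoints(np.array(px,float).reshape(-1,1,2),K,D).reshape(-1,2)
    r=np.c_[u,np.ones(len(u))]@Rw.T; k=(z-o[2])/r[:,2]; return o+r*k[:,None]
def cloud(c,d):
    K,D,Rw,o=c; h,w=d.shape; g=np.stack(np.meshgrid(np.arange(w),np.arange(h)),-1).reshape(-1,1,2).astype(float)
    u=cv2.undistortPoints(g,K,D).reshape(-1,2); P=np.c_[u,np.ones(len(u))]*d.reshape(-1,1)
    return (P@Rw.T+o).reshape(h,w,3)
E
python3 - <<'E'
from h import *
for n in ['scene','side','wrist']:
    s,im,d=snap(n,n+'0'); c=cam(n,s); print(n,c[3],c[2][:,2],(d>0).mean())
print(manip.observe())
E
```

```text
scene [0.09809207 0.59835297 0.65799419] [ 0.4181712  -0.67935689 -0.6029984 ] 0.99598828125
side [ 0.26783406 -1.37465284  0.94341276] [ 0.13822636  0.83394225 -0.53426005] 0.98519140625
wrist [ 0.31179473 -0.43020051  0.38492047] [-0.27491939 -0.13583493 -0.95182362] 0.995953125
{'t': 0.15, 'q': array([-1.24900415e+00,  3.42580433e-01,  1.52478638e+00,  1.77780987e-05,
        1.27541801e+00, -1.45979103e-01]), 'joint_velocities': array([-4.31579144e-04, -2.50555917e-03, -2.54491054e-03, -6.67230974e-04,
        5.81144610e-05, -1.49289229e-03]), 'effort': array([ 9.59748104e-04, -4.31471300e+01, -2.44352120e+01,  7.18112011e-02,
        5.36806067e-02, -8.71365205e-05]), 'position': array([ 0.23666352, -0.46830785,  0.24019931]), 'eef_rot': array([-5.94527591e-04,  9.72773636e-01,  2.31756548e-01, -4.38624041e-05]), 'ft_force': array([-0.06590834, -0.83996429,  0.35757903]), 'wrist_torque': array([-0.05472433, -0.04486392, -0.02420081]), 'width': 0.09151433416714096}
```

View pics/scene0.png

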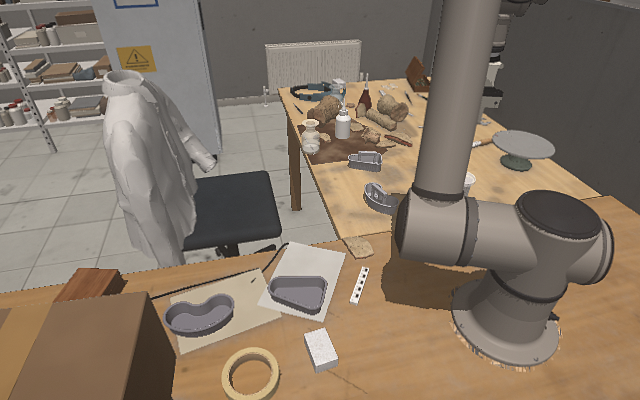

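View pics/side0.png

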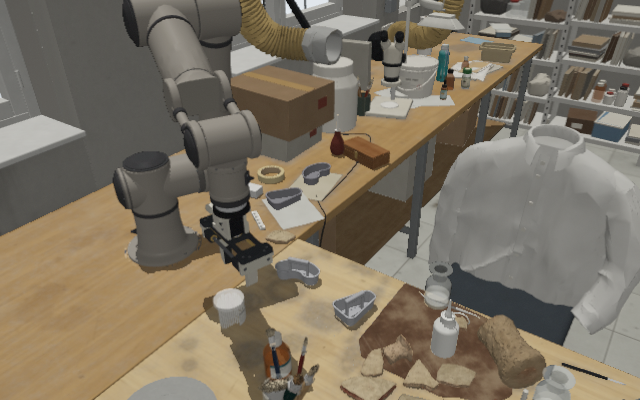

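View pics/wrist0.png

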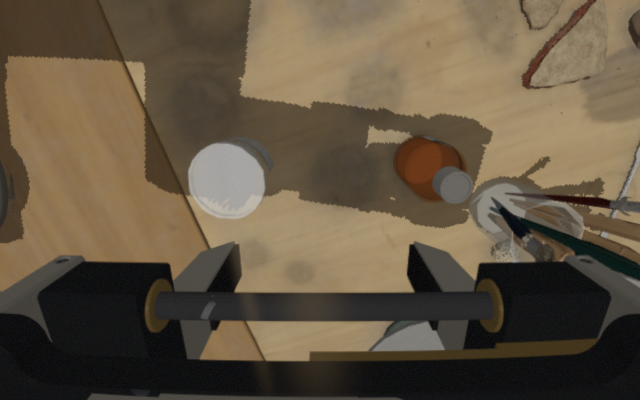

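The scene view shows the kidney dish at (200,315) and the wedge dish at (300,293). The side view shows the kidney liner at (298,270) and the wedge liner at (353,308). Next I measure them from depth.

```bash
python3 - <<'E'
from h import *
out=[]
for n,boxes in [('scene',{'kd':(155,285,245,345),'wd':(262,268,335,320),'wl':(342,145,388,175),'kl':(358,180,402,220)}),('side',{'kd':(300,160,333,188),'wd':(262,183,306,212),'kl':(270,252,325,290),'wl':(330,285,380,332)})]:
    f=np.load(f'pics/{n}0.npz'); P=cloud(cam(n),f['d'])
    for k,(a,b,c,e) in boxes.items():
        Q=P[b:e,a:c].reshape(-1,3); z=Q[:,2]
        print(n,k,np.histogram(z,bins=np.arange(-.08,.13,.01))[0])
        lo=np.percentile(z,10); 
        M=Q[(z>.01)&(z<.12)&(Q[:,0]<.9)]
        if len(M): print(len(M),np.percentile(M,[2,50,98],axis=0).round(3).tolist())
        crop=cv2.resize(f['im'][b-10:e+10,a-10:c+10],(380,280),interpolation=cv2.INTER_CUBIC); out.append(crop)
cv2.imwrite('pics/crops.png',np.vstack([np.hstack(out[i*2:i*2+2]) for i in range(2)])); cv2.imwrite('pics/crops2.png',np.vstack([np.hstack(out[i*2:i*2+2]) for i in (2,3)]))
E
```

```text
scene kd [   0    0    0    0    0    0    0  467 3246  402  365  577    0    0
    0    0    0    0    0    0]
1344 [[0.485, 0.282, 0.011], [0.54, 0.341, 0.027], [0.596, 0.396, 0.037]]
scene wd [   0    0    0    0    0    0    0  246 2509  308  264  450    0    0
    0    0    0    0    0    0]
1022 [[0.339, 0.133, 0.011], [0.405, 0.181, 0.027], [0.46, 0.224, 0.036]]
scene wl [  0   0   0   0   0   0   0 247 616 156 145 112  19  64  15   0   0   0
   0   0]
511 [[0.463, -0.549, 0.011], [0.517, -0.396, 0.027], [0.57, -0.363, 0.06]]
scene kl [  0   0   0   0   0   0   0 553 561 152 157 158  18  69  17   0   0   0
   0   0]
571 [[0.332, -0.274, 0.01], [0.38, -0.222, 0.028], [0.445, -0.19, 0.06]]
side kd [  0   0   0   0   0   0   0  35 477 147 123 133   7   0   0   0   0   0
   0   0]
410 [[0.486, 0.265, 0.01], [0.539, 0.345, 0.024], [0.595, 0.397, 0.04]]
side wd [  0   0   0   0   0   0   0  51 675 206 143 186   4   0   0   0   0   0
   0   0]
539 [[0.34, 0.121, 0.01], [0.402, 0.193, 0.025], [0.466, 0.232, 0.039]]
side kl [   0    0    0    0    0    0    0  296 1030  203  193  184   31   59
   51    0    0    0    0    0]
721 [[0.335, -0.28, 0.011], [0.392, -0.237, 0.028], [0.445, -0.193, 0.062]]
side wl [   0    0    0    0    0    0    0  335 1270  181  174  221   27   71
   57    0    0    0    0    0]
731 [[0.465, -0.453, 0.011], [0.51, -0.405, 0.03], [0.571, -0.366, 0.062]]
```

View pics/crops.png

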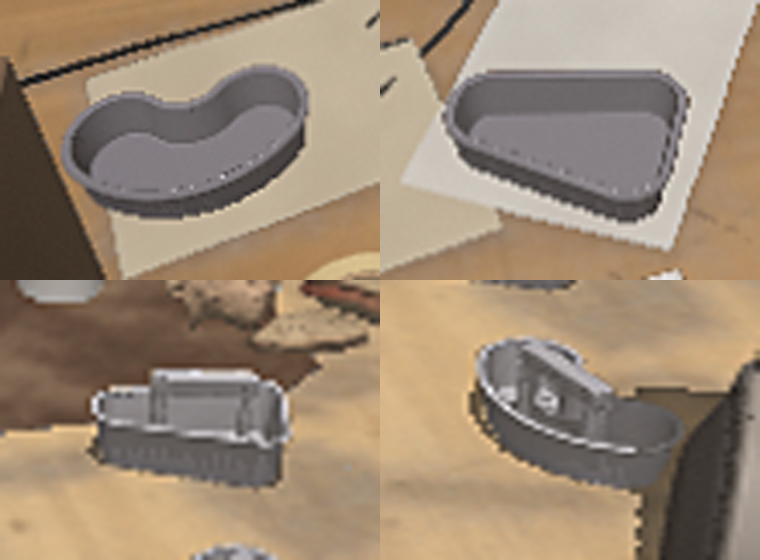

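View pics/crops2.png

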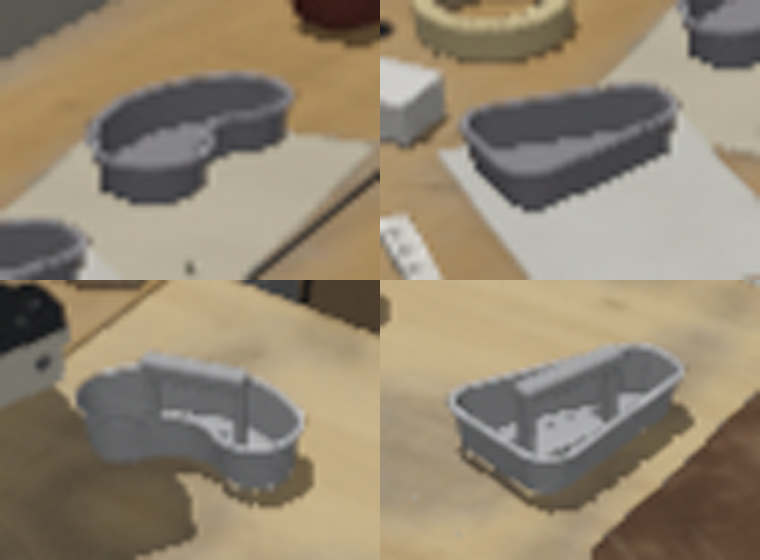

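```bash
python3 - <<'E'
from h import *
for n,boxes in [('scene',{'wl':(342,145,388,175),'kl':(358,180,402,220)}),('side',{'kl':(270,252,325,290),'wl':(330,285,380,332)})]:
    f=np.load(f'pics/{n}0.npz'); P=cloud(cam(n),f['d'])
    for k,(a,b,c,e) in boxes.items():
        Q=P[b:e,a:c].reshape(-1,3); Q=Q[(Q[:,2]>.050)&(Q[:,2]<.075)&(Q[:,0]<.7)]
        r=cv2.minAreaRect((Q[:,:2]*1000).astype(np.float32)); m=Q.mean(0); w=np.linalg.eigh(np.cov((Q-m)[:,:2].T))[1][:,1]
        print(n,k,len(Q),m.round(4),'yaw',np.arctan2(w[1],w[0]).round(3),r)
for n in ['wrist']: print(manip.camera_model(n))
E
```

```text
scene wl 79 [ 0.5138 -0.4001  0.0565] yaw -2.67 ((514.9303588867188, -401.484130859375), (60.64038848876953, 15.290637969970703), 27.028785705566406)
scene kl 86 [ 0.3922 -0.222   0.0571] yaw 2.63 ((392.88726806640625, -224.09771728515625), (12.87764835357666, 60.673736572265625), 58.60858917236328)
side kl 110 [ 0.3949 -0.2315  0.0584] yaw 2.649 ((395.36553955078125, -230.04403686523438), (15.65177059173584, 61.65653991699219), 60.564598083496094)
side wl 128 [ 0.5155 -0.4077  0.0585] yaw -2.659 ((515.7396850585938, -405.5907287597656), (62.11883544921875, 16.916419982910156), 30.561580657958984)
{'fx': 322.8417187623411, 'fy': 322.8417187623411, 'cx': 323.74759026850546, 'cy': 202.81483305713948, 'dist': array([-0.06322333,  0.        ,  0.        ,  0.        ,  0.        ]), 'tool_from_camera': array([[-7.21349409e-04, -9.51761945e-01, -3.06836569e-01,
         8.42804892e-02],
       [ 9.99998945e-01, -2.99647196e-04, -1.42145980e-03,
        -2.92074059e-04],
       [ 1.26094863e-03, -3.06837271e-01,  9.51761157e-01,
        -1.44777267e-01],
       [ 0.00000000e+00,  0.00000000e+00,  0.00000000e+00,
         1.00000000e+00]])}
```

```bash
python3 -m inch '[0.0918,0.035,-0.002,-0.006,0, 0.0918,0.07,-0.004,-0.013,0, 0.0918,0.105,-0.007,-0.02,0, 0.0918,0.14,-0.009,-0.026,0, 0.0918,0.175,-0.012,-0.034,0, 0.0918,0.2,-0.014,-0.04,0, 0.0918,0.212,-0.014,-0.04,0, 0.0918,0.212,-0.014,-0.04,0, 0.0918,0.212,-0.014,-0.04,0, 0.0918,0.212,-0.014,-0.04,0]'; python3 - <<'E'
from h import *
s,im,d=snap('wrist','w1'); print(s['position'],s['joint_velocities'].round(3),s['q'].round(3))
E
```

```text
t: 0.98
position: [0.4186, -0.3611, 0.2801]
eef_rot: [-0.0, 0.973, 0.231, -0.001]
ft_force: [-0.1, -0.1, 0.7]
width: 0.0917
[ 0.41855243 -0.36107135  0.28006804] [-0.013 -0.004 -0.     0.005 -0.     0.002] [-8.500e-01  3.680e-01  1.376e+00 -1.000e-03  1.399e+00  2.540e-01]
```

View pics/w1.png

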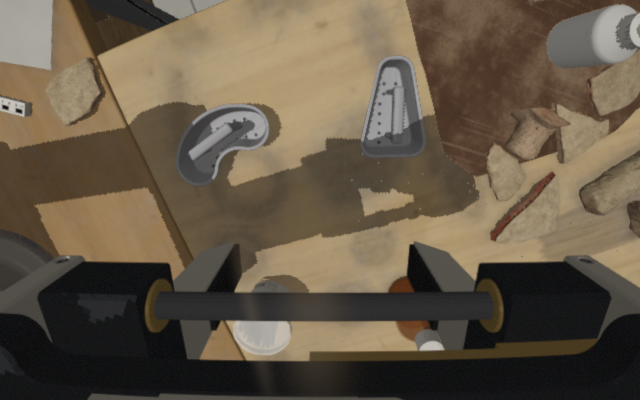

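The kidney liner is at (222,143) and the wedge liner at (394,107), both clear of the gripper. I'll compute the bar and rim geometry.

```bash
cat >> h.py <<'E'
def fit(P,center,rad,rim,bar=None,name=''):
    """outline of everything at rim height -> area centroid, principal axes; bar from top points"""
    Q=P.reshape(-1,3); ok=np.hypot(Q[:,0]-center[0],Q[:,1]-center[1])<rad
    Q=Q[ok]; r=Q[(Q[:,2]>rim-.006)&(Q[:,2]<rim+.005)]
    print(name,'n rim',len(r),'zmed',np.median(r[:,2]).round(4))
    S=4000.; lo=np.array(center)-.12
    m=np.zeros((960,960),np.uint8); 
    for p in ((r[:,:2]-lo)*S).astype(int): cv2.circle(m,tuple(int(v) for v in p),6,255,-1)
    m=cv2.morphologyEx(m,cv2.MORPH_CLOSE,np.ones((25,25),np.uint8))
    cs=cv2.findContours(m,cv2.RETR_EXTERNAL,cv2.CHAIN_APPROX_NONE)[0]; c=max(cs,key=cv2.contourArea)
    M=cv2.moments(c); cen=np.array([M['m10'],M['m01']])/M['m00']/S+lo
    th=.5*np.arctan2(2*M['mu11'],M['mu20']-M['mu02'])
    ax=np.array([np.cos(th),np.sin(th)]); pr=(c.reshape(-1,2)/S+lo-cen); e=np.c_[pr@ax,pr@np.array([-ax[1],ax[0]])]
    print('  area cm2',M['m00']/S/S*1e4,'centroid',cen.round(4),'axis',round(th,3),'ext x',e[:,0].min().round(4),e[:,0].max().round(4),'y',e[:,1].min().round(4),e[:,1].max().round(4))
    cv2.imwrite('pics/m_'+name+'.png',cv2.flip(m,0)[::2,::2])
    if bar:
        b=Q[(Q[:,2]>bar-.006)&(Q[:,2]<bar+.006)]; rr=cv2.minAreaRect((b[:,:2]*1000).astype(np.float32)); mm=b.mean(0)
        w=np.linalg.eigh(np.cov((b-mm)[:,:2].T))[1][:,1]
        print('  bar n',len(b),'mean',mm.round(4),'yaw',np.arctan2(w[1],w[0]).round(3),'rect',rr)
        # bar centre in outline axes
        print('  bar-centroid in axes',((np.array(rr[0])/1000-cen)@np.array([ax,[-ax[1],ax[0]]]).T).round(4))
    return cen,th
E
python3 - <<'E'
from h import *
f=np.load('pics/w1.npz'); P=cloud(cam('wrist',f),f['d'])
fit(P,(.395,-.23),.09,.036,.060,'kl'); fit(P,(.516,-.407),.09,.036,.060,'wl')
f=np.load('pics/scene0.npz'); P=cloud(cam('scene'),f['d'])
fit(P,(.54,.34),.09,.035,None,'kd'); fit(P,(.402,.185),.09,.035,None,'wd')
E
```

```text
kl n rim 1260 zmed 0.0364
  area cm2 73.5284375 centroid [ 0.3929 -0.2295] axis -0.516 ext x -0.0682 0.0675 y -0.0356 0.0372
  bar n 585 mean [ 0.3959 -0.2276  0.0603] yaw 2.644 rect ((395.1015625, -226.72723388671875), (12.624992370605469, 60.980796813964844), 61.508087158203125)
  bar-centroid in axes [0.0006 0.0035]
wl n rim 1311 zmed 0.0363
  area cm2 71.795 centroid [ 0.515 -0.403] axis 0.492 ext x -0.0523 0.0656 y -0.0408 0.0409
  bar n 632 mean [ 0.5149 -0.4022  0.06  ] yaw -2.643 rect ((515.0360107421875, -403.016845703125), (60.42823028564453, 12.577536582946777), 28.73240852355957)
  bar-centroid in axes [ 0.0001 -0.0001]
kd n rim 603 zmed 0.0344
  area cm2 93.504375 centroid [0.5363 0.3426] axis 0.824 ext x -0.0721 0.0718 y -0.0425 0.044
wd n rim 466 zmed 0.0339
  area cm2 91.9209375 centroid [0.3966 0.1837] axis 0.35 ext x -0.0584 0.0722 y -0.0479 0.0473
```

```bash
python3 -m inch '[0.0918,0.010,-0.02,-0.01,0, 0.0918,0.026,-0.055,-0.02,0, 0.0918,0.042,-0.09,-0.03,0, 0.0918,0.058,-0.125,-0.04,0, 0.0918,0.074,-0.16,-0.04,0, 0.0918,0.091,-0.195,-0.04,0, 0.0918,0.107,-0.23,-0.04,0, 0.0918,0.123,-0.265,-0.04,0, 0.0918,0.14,-0.3,-0.04,0, 0.0918,0.156,-0.335,-0.04,0, 0.0918,0.172,-0.37,-0.04,0, 0.0918,0.188,-0.405,-0.04,0]'
python3 -m inch '[0.0918,0.015,-0.03,0,0.1, 0.0918,0.03,-0.062,0,0.2, 0.0918,0.045,-0.094,0,0.3, 0.0918,0.06,-0.125,0,0.4, 0.0918,0.07,-0.145,0,0.468, 0.0918,0.075,-0.157,0,0.468, 0.0918,0.075,-0.157,0,0.468, 0.0918,0.075,-0.157,0,0.468, 0.0918,0.075,-0.157,0,0.468]'
python3 - <<'E'
from h import *
s,im,d=snap('wrist','w2'); print(s['position'],s['joint_velocities'].round(3),s['q'].round(3))
P=cloud(cam('wrist',s),d)
fit(P,(.536,.343),.09,.035,None,'kd'); fit(P,(.397,.184),.09,.035,None,'wd')
for c in [(.536,.343),(.397,.184)]:
    Q=P.reshape(-1,3);Q=Q[np.hypot(*(Q[:,:2]-c).T)<.03];print('floor z',np.median(Q[:,2]))
f=np.load('pics/side0.npz');Q=cloud(cam('side'),f['d']).reshape(-1,3);Q=Q[(Q[:,2]>.09)&(Q[:,0]>.3)&(Q[:,0]<.8)&(Q[:,1]>.05)&(Q[:,1]<.8)];print(len(Q),Q.min(0),Q.max(0))
E
```

```text
t: 2.03
position: [0.4042, 0.0863, 0.3207]
eef_rot: [0.0, 0.973, 0.231, 0.0]
ft_force: [0.6, -0.3, 0.1]
width: 0.0922
t: 2.78
position: [0.4012, 0.2583, 0.3205]
eef_rot: [0.0, 1.0, -0.001, -0.0]
ft_force: [0.1, -0.1, -0.6]
width: 0.0917
[0.40123582 0.25834645 0.32054133] [-0.007 -0.005  0.002  0.001  0.003  0.002] [ 4.120e-01  2.000e-01  1.498e+00 -1.000e-03  1.444e+00  1.984e+00]
kd n rim 1779 zmed 0.0354
  area cm2 94.870625 centroid [0.5366 0.3427] axis 0.821 ext x -0.0734 0.0733 y -0.0414 0.0446
wd n rim 1335 zmed 0.0353
  area cm2 93.10062500000001 centroid [0.3969 0.1832] axis 0.353 ext x -0.0586 0.0718 y -0.0476 0.0471
floor z 0.008009387829351289
floor z 0.34652721173219025
6935 [0.30014601 0.44194618 0.09009195] [0.79947934 0.79984618 0.56626047]
```

View pics/w2.png

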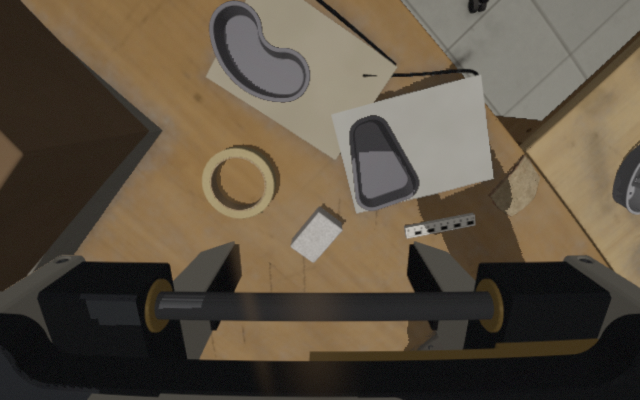

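The kidney dish is at (260,55) and the wedge dish at (383,165). Wrist and scene estimates agree within 0.5 mm. I still need the bar-to-outline offset of the kidney, so I'll check the masks.

```bash
python3 - <<'E'
from h import *
f=np.load('pics/w2.npz'); P=cloud(cam('wrist',f),f['d']);fit(P,(.5366,.3427),.1,.035,None,'kd')
f=np.load('pics/w1.npz'); P=cloud(cam('wrist',f),f['d']);fit(P,(.395,-.23),.09,.036,.06,'kl')
a=cv2.imread('pics/m_kd.png');b=cv2.imread('pics/m_kl.png');cv2.imwrite('pics/mm.png',np.hstack([a,b])[:, :][::1,::1] if a.shape[1]*2<=800 else cv2.resize(np.hstack([a,b]),(800,400)))
E
```

```text
kd n rim 1779 zmed 0.0354
  area cm2 94.9009375 centroid [0.5366 0.3427] axis 0.821 ext x -0.0733 0.0732 y -0.0415 0.0446
kl n rim 1260 zmed 0.0364
  area cm2 73.480625 centroid [ 0.3924 -0.2294] axis -0.516 ext x -0.0682 0.0675 y -0.0356 0.0372
  bar n 585 mean [ 0.3954 -0.2275  0.0604] yaw 2.644 rect ((394.6185607910156, -226.69842529296875), (12.625799179077148, 60.98051452636719), 61.50870895385742)
  bar-centroid in axes [0.0006 0.0035]
```

View pics/mm.png

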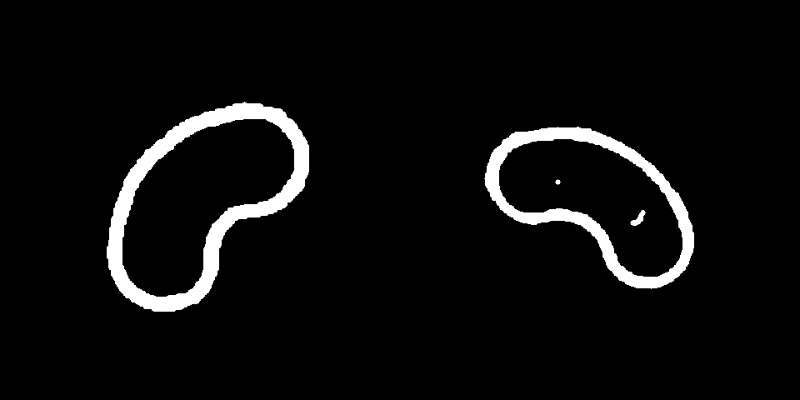

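```bash
python3 -m inch '[0.0918,0.002,0.02,0.0,0, 0.0918,0.006,0.06,0.0,0, 0.0918,0.012,0.1,0.0,0, 0.0918,0.02,0.14,0.01,0, 0.0918,0.027,0.18,0.02,0, 0.0918,0.034,0.22,0.03,0, 0.0918,0.041,0.26,0.04,0, 0.0918,0.048,0.299,0.05,0, 0.0918,0.055,0.338,0.06,0, 0.0918,0.062,0.377,0.07,0, 0.0918,0.069,0.416,0.08,0, 0.0918,0.076,0.455,0.09,0]'
python3 -m inch '[0.0918,0.007,0.038,0.005,-0.1, 0.0918,0.014,0.076,0.01,-0.2, 0.0918,0.021,0.114,0.02,-0.3, 0.0918,0.028,0.15,0.03,-0.4, 0.0918,0.035,0.18,0.03,-0.495, 0.0918,0.038,0.2,0.03,-0.495, 0.0918,0.038,0.206,0.03,-0.495, 0.0918,0.038,0.206,0.03,-0.495, 0.0918,0.038,0.206,0.03,-0.495, 0.0918,0.038,0.206,0.03,-0.495]'
python3 - <<'E'
from h import *
s,im,d=snap('wrist','w3'); print(s['position'],s['eef_rot'],s['q'].round(3))
P=cloud(cam('wrist',s),d)
fit(P,(.515,-.403),.09,.036,.06,'wl');fit(P,(.395,-.23),.09,.036,.06,'kl')
E
```

```text
t: 3.83
position: [0.4759, -0.1986, 0.2306]
eef_rot: [0.0, 1.0, -0.001, 0.0]
ft_force: [1.4, 0.5, 0.4]
width: 0.092
t: 4.67
position: [0.5145, -0.4002, 0.2011]
eef_rot: [-0.0, 0.97, 0.245, 0.0]
ft_force: [-0.1, 0.4, 0.4]
width: 0.0918
[ 0.51451065 -0.40023655  0.20113496] [-1.79234611e-04  9.69531496e-01  2.44966621e-01  1.35447360e-05] [-0.779  0.608  1.197  0.     1.337  0.297]
wl n rim 1749 zmed 0.0362
  area cm2 72.29124999999999 centroid [ 0.5151 -0.4028] axis 0.495 ext x -0.0525 0.0661 y -0.0408 0.0416
  bar n 830 mean [ 0.5171 -0.4015  0.0601] yaw -2.65 rect ((516.0069580078125, -402.3846130371094), (61.4022216796875, 11.839165687561035), 28.153718948364258)
  bar-centroid in axes [ 0.001  -0.0001]
kl n rim 1688 zmed 0.0365
  area cm2 72.71875 centroid [ 0.3931 -0.2294] axis -0.506 ext x -0.067 0.0674 y -0.0355 0.0375
  bar n 730 mean [ 0.3976 -0.2284  0.0603] yaw 2.64 rect ((395.4310302734375, -226.91250610351562), (12.85851764678955, 62.34034729003906), 60.866493225097656)
  bar-centroid in axes [0.0008 0.0033]
```

View pics/w3.png

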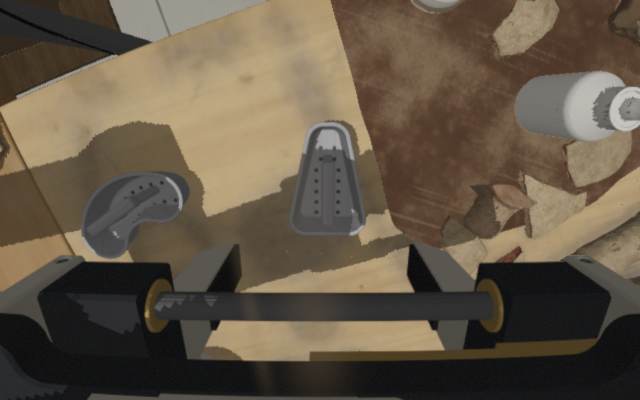

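The wedge liner is directly ahead at (327,180), aligned with the tool, with the bottle at (570,105) well to its right. I'll check that nothing tall is near before descending.

```bash
python3 - <<'E'
from h import *
for n in ['w3','w1']:
    f=np.load(f'pics/{n}.npz'); P=cloud(cam('wrist',f),f['d']);P=P[:235].reshape(-1,3)
    R0=R(f['q'])
    for z0 in (.045,.09):
        Q=P[(P[:,2]>z0)&(P[:,2]<.3)]; T=(Q-np.array([.5155,-.4028,0]))@R0
        m=(abs(T[:,0])<.06)&(abs(T[:,1])<.2)&(np.hypot(T[:,0],T[:,1])>.045); print(n,z0,m.sum(), T[m].min(0) if m.any() else '',T[m].max(0) if m.any() else '')
E
```

```text
w3 0.045 901 [-0.02200224 -0.19996685 -0.06236058] [ 0.00544313  0.19976164 -0.04509876]
w3 0.09 0  
w1 0.045 653 [-0.02717553 -0.19994462 -0.06270627] [ 0.00983519  0.19985403 -0.0451866 ]
w1 0.09 0
```

```bash
python3 -m inch '[0.0918,0,0.003,0.03,0, 0.0918,0,0.003,0.065,0, 0.0918,0,0.003,0.1,0, 0.0918,0,0.003,0.13,0, 0.0918,0,0.003,0.145,0, 0.0918,0,0.003,0.145,0, 0.0918,0,0.003,0.145,0, 0.03,0,0.003,0.145,0, 0,0,0.003,0.145,0, 0,0,0.003,0.145,0, 0,0,0.003,0.145,0, 0,0,0.003,0.145,0]'
python3 -m inch '[0,0,0,0,0, 0,0,0,0,0, 0,0,0,0,0, 0,0,0,0,0, 0,0,0,0,0, 0,0,0,0,0]'
```

```text
t: 5.72
position: [0.5166, -0.4042, 0.0566]
eef_rot: [0.001, 0.97, 0.245, 0.0]
ft_force: [-0.6, -0.6, -0.2]
width: 0.0629
t: 6.22
position: [0.5163, -0.404, 0.0557]
eef_rot: [0.0, 0.97, 0.245, -0.0]
ft_force: [-1.1, -0.5, 0.2]
width: 0.0231
```

```bash
python3 -m inch '[0,0,0,0,0, 0,0,0,0,0, 0,0,0,0,0, 0,0,0,0,0, 0,0,0,0,0, 0,0,0,-0.005,0, 0,0,0,-0.03,0, 0,0,0,-0.06,0, 0,0,0,-0.09,0, 0,0,0,-0.1,0, 0,0,0,-0.1,0, 0,0,0,-0.1,0]'; python3 - <<'E'
from h import *
s,im,d=snap('wrist','w4'); print(s['position'],s['eef_rot'],s['ft_force'],s['width'])
E
```

```text
t: 7.22
position: [0.516, -0.4037, 0.1551]
eef_rot: [-0.0, 0.97, 0.245, -0.0]
ft_force: [0.8, 1.4, -2.3]
width: 0.0114
[ 0.51602173 -0.40372993  0.15506526] [-1.51536347e-04  9.69554091e-01  2.44877159e-01 -1.37583169e-04] [ 0.78708496  1.43294519 -2.29577677] 0.011419991089841982
```

View pics/w4.png

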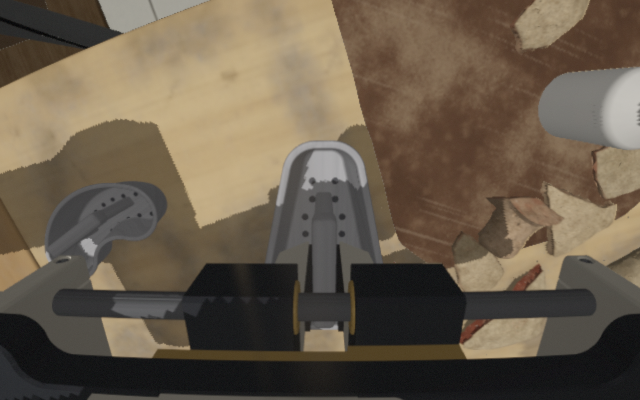

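The bar is held (width 11.4 mm) and the liner hangs straight at (322,210). I'll carry it to the wedge dish.

```bash
python3 -m inch '[0,0.004,-0.014,-0.015,0, 0,0.012,-0.04,-0.03,0, 0,0.022,-0.072,-0.03,0, 0,0.032,-0.105,-0.03,0, 0,0.042,-0.138,-0.03,0, 0,0.052,-0.171,-0.03,0, 0,0.062,-0.204,-0.03,0, 0,0.072,-0.237,-0.03,0, 0,0.082,-0.27,-0.03,0, 0,0.092,-0.303,-0.03,0, 0,0.102,-0.336,-0.03,0, 0,0.112,-0.369,-0.03,0]'
python3 -m inch '[0,0.01,-0.033,0,0.03, 0,0.02,-0.066,0,0.06, 0,0.03,-0.1,0,0.09, 0,0.04,-0.133,0,0.12, 0,0.049,-0.163,0,0.143, 0,0.056,-0.185,0,0.143, 0,0.06,-0.198,0,0.143, 0,0.062,-0.204,0,0.143, 0,0.062,-0.204,0,0.143, 0,0.062,-0.204,0,0.143, 0,0.062,-0.204,0,0.143]'
python3 - <<'E'
from h import *
s=manip.observe();p=s['position'];Rt=R(s['eef_rot']);print(p,'yaw',np.arctan2(Rt[1,0],Rt[0,0]),s['width'])
print('rows delta',(Rt.T@(np.array([.3968,.1834,p[2]])-p)).round(4))
snap('scene','s5'); snap('wrist','w5')
E
```

```text
t: 8.27
position: [0.4378, -0.0243, 0.1838]
eef_rot: [-0.001, 0.97, 0.245, -0.002]
ft_force: [-0.3, 0.4, -1.4]
width: 0.0119
t: 9.18
position: [0.3973, 0.182, 0.1851]
eef_rot: [0.0, 0.985, 0.175, -0.001]
ft_force: [0.7, 0.3, -2.8]
width: 0.0119
[0.39728555 0.1820382  0.18510293] yaw 0.3509383342777068 0.011870779292198388
rows delta [ 0.     -0.0014 -0.    ]
```

View pics/s5.png

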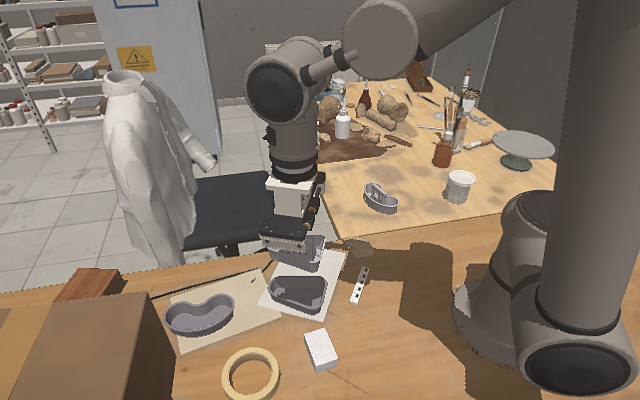

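View pics/w5.png

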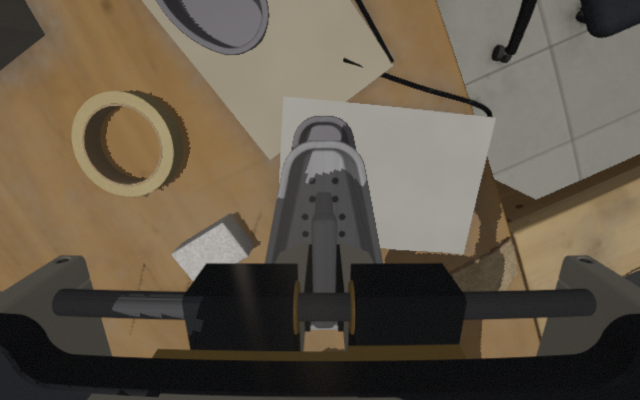

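Liner is aligned over the dish (in the wrist view the dish end shows concentric behind it at (322,130)). I'll lower it.

```bash
python3 -m inch '[0,0,-0.0014,0.02,0, 0,0,-0.0014,0.045,0, 0,0,-0.0014,0.065,0, 0,0,-0.0014,0.075,0, 0,0,-0.0014,0.083,0, 0,0,-0.0014,0.089,0, 0,0,-0.0014,0.095,0, 0,0,-0.0014,0.101,0, 0,0,-0.0014,0.106,0, 0,0,-0.0014,0.111,0, 0,0,-0.0014,0.115,0, 0,0,-0.0014,0.115,0]'; python3 -c "
from h import *
s=manip.observe();print(s['ft_force'],s['position'],s['width'])"
```

```text
t: 10.28
position: [0.3965, 0.1842, 0.0701]
eef_rot: [0.0, 0.985, 0.175, -0.001]
ft_force: [0.2, -0.9, -2.2]
width: 0.0117
[ 0.23793926 -0.94994817 -2.23579907] [0.39649799 0.18417053 0.07005705] 0.011674427276329665
```

Free so far. Last 6–7 mm, slowly.

```bash
python3 -m inch '[0,0,0,0.002,0, 0,0,0,0.004,0, 0,0,0,0.005,0, 0,0,0,0.006,0, 0,0,0,0.006,0, 0,0,0,0.006,0]'; python3 -c "
from h import *
s=manip.observe();print(s['ft_force'],s['position'],s['width'])"
```

```text
t: 10.78
position: [0.3969, 0.1842, 0.0647]
eef_rot: [0.0, 0.985, 0.175, 0.0]
ft_force: [-0.6, -0.3, -1.8]
width: 0.0117
[-0.55032451 -0.27246896 -1.77864773] [0.39693679 0.18424287 0.06474208] 0.011656290973076857
```

```bash
python3 -m inch '[0,0,0,0.001,0, 0,0,0,0.001,0, 0,0,0,0.002,0, 0,0,0,0.002,0]'; python3 -m inch '[0.03,0,0,0,0, 0.06,0,0,0,0, 0.0918,0,0,0,0, 0.0918,0,0,0,0, 0.0918,0,0,0,0, 0.0918,0,0,0,0, 0.0918,0,0,0,0,  0.0918,0,0,0,0, 0.0918,0,0,0,0,0.0918,0,0,0,0]'
```

```text
t: 11.12
position: [0.397, 0.1842, 0.0626]
eef_rot: [0.0, 0.985, 0.175, 0.0]
ft_force: [0.3, -0.2, -1.6]
width: 0.0119
t: 11.95
position: [0.3968, 0.1842, 0.0627]
eef_rot: [0.0, 0.985, 0.175, -0.0]
ft_force: [0.0, 0.1, -0.8]
width: 0.0738
```

```bash
python3 -m inch '[0.0918,0,0,0,0, 0.0918,0,0,0,0, 0.0918,0,0,-0.02,0, 0.0918,0,0,-0.055,0, 0.0918,0,0,-0.09,0, 0.0918,0,0,-0.125,0, 0.0918,-0.02,0,-0.16,0, 0.0918,-0.04,0,-0.19,0, 0.0918,-0.04,0,-0.19,0, 0.0918,-0.04,0,-0.19,0]'; cat >> h.py <<'E'
def fit2(P,center,bz,name):
    Q=P.reshape(-1,3); Q=Q[np.hypot(*(Q[:,:2]-center).T)<.045]; b=Q[(Q[:,2]>bz-.007)&(Q[:,2]<bz+.007)]
    m=b.mean(0); rr=cv2.minAreaRect((b[:,:2]*1000).astype(np.float32)); A=np.c_[b[:,:2]-m[:2],np.ones(len(b))]; t=b[abs(b[:,2]-np.median(b[:,2]))<.003]
    print(name,'bar',len(b),rr,'top z',np.median(b[:,2]).round(4))
E
python3 - <<'E'
from h import *
s,im,d=snap('wrist','w6');snap('scene','s6'); P=cloud(cam('wrist',s),d); print(s['position'])
fit(P,(.397,.1835),.1,.035,None,'wd2'); fit2(P,(.397,.1835),.068,'wl')
E
```

```text
t: 12.78
position: [0.3595, 0.1705, 0.2542]
eef_rot: [-0.0, 0.985, 0.175, 0.002]
ft_force: [-0.8, 0.1, -0.8]
width: 0.0919
[0.35946549 0.17054276 0.25424707]
wd2 n rim 1976 zmed 0.0354
  area cm2 93.48499999999999 centroid [0.3969 0.1833] axis 0.355 ext x -0.0582 0.0711 y -0.0472 0.0469
wl bar 692 ((396.4360046386719, 185.09259033203125), (60.68592071533203, 11.462494850158691), 19.853816986083984) top z 0.0674
```

View pics/w6.png

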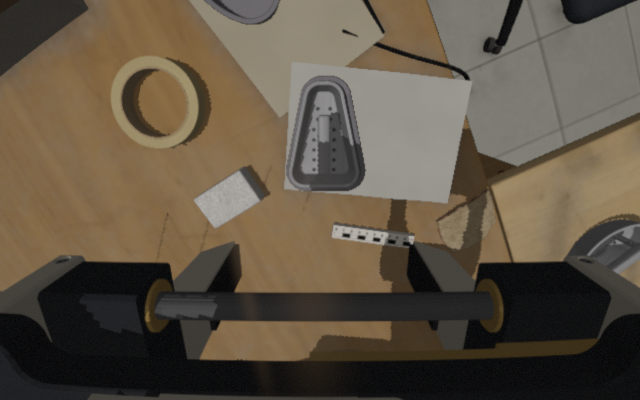

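The wedge liner is nested, outlines concentric at (325,135): bar top at z 0.067 (home 0.068), about 2 mm sideways, 0.007 rad off. Now the kidney liner.

```bash
python3 -m inch '[0.0918,0.005,0.02,0,0, 0.0918,0.01,0.05,0,0.06, 0.0918,0.01,0.085,0,0.16, 0.0918,0.0,0.12,0,0.26, 0.0918,-0.005,0.155,0,0.36, 0.0918,-0.015,0.19,0,0.46, 0.0918,-0.03,0.225,0.01,0.56, 0.0918,-0.045,0.26,0.02,0.66, 0.0918,-0.06,0.295,0.03,0.76, 0.0918,-0.077,0.33,0.04,0.858, 0.0918,-0.093,0.365,0.05,0.858, 0.0918,-0.103,0.385,0.054,0.858]'
python3 -m inch '[0.0918,0,0,0,0, 0.0918,0,0,0,0, 0.0918,0,0,0,0]'
python3 - <<'E'
from h import *
s,im,d=snap('wrist','w7'); Rt=R(s['eef_rot']);p=s['position'];print(p,np.arctan2(Rt[1,0],Rt[0,0]),s['q'].round(3))
P=cloud(cam('wrist',s),d)
fit(P,(.395,-.23),.09,.036,.06,'kl'); fit2(P,(.395,-.227),.06,'kl')
print((Rt.T@(np.array([.3953,-.2268,.056])-p)).round(4))
E
```

```text
t: 13.88
position: [0.394, -0.2295, 0.1955]
eef_rot: [-0.001, 0.968, -0.252, -0.002]
ft_force: [0.1, 0.9, 0.3]
width: 0.092
t: 14.13
position: [0.395, -0.2257, 0.1975]
eef_rot: [-0.001, 0.968, -0.251, -0.001]
ft_force: [0.5, 1.4, 0.8]
width: 0.0919
[ 0.39500591 -0.22572891  0.19751181] -0.5064614591304523 [-0.688  0.26   1.772  0.     1.113  1.389]
kl n rim 1877 zmed 0.0363
  area cm2 72.9128125 centroid [ 0.393  -0.2291] axis -0.506 ext x -0.0669 0.0672 y -0.0358 0.0376
  bar n 840 mean [ 0.3961 -0.2274  0.0603] yaw 2.639 rect ((395.19757080078125, -226.6080322265625), (11.605659484863281, 61.37453842163086), 61.498626708984375)
  bar-centroid in axes [0.0007 0.0032]
kl bar 841 ((395.21954345703125, -226.5814971923828), (11.69987964630127, 61.36973571777344), 61.32151794433594) top z 0.0604
[0.0012 0.0009 0.1415]
```

View pics/w7.png

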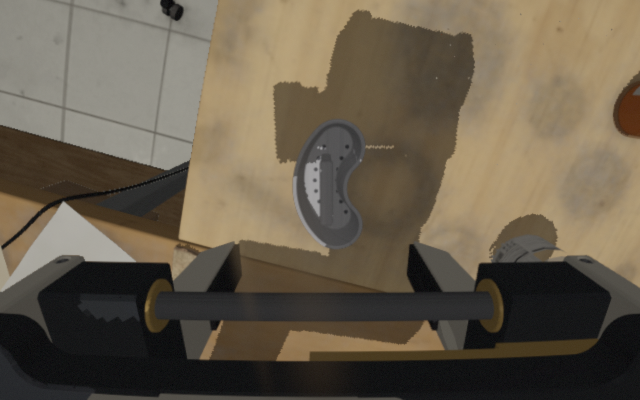

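```bash
python3 - <<'E'
from h import *
f=np.load('pics/wrist0.npz');P=cloud(cam('wrist',f),f['d'])[140:215,190:265].reshape(-1,3);Q=P[P[:,2]>.03]
T=(Q-np.array([.395,-.227,0]))@R(np.load('pics/w7.npz')['q']);print(np.percentile(Q,[2,50,98],axis=0).round(3),np.percentile(T,[2,98],axis=0).round(3))
E
```

```text
[[ 0.168 -0.414  0.047]
 [ 0.204 -0.379  0.083]
 [ 0.237 -0.346  0.084]] [[-0.131  0.194 -0.084]
 [-0.06   0.26  -0.047]]
```

Cup is over 190 mm away along the jaw axis, so the descent is clear.

```bash
python3 -m inch '[0.0918,0.0007,0.001,0.03,0, 0.0918,0.0007,0.001,0.065,0, 0.0918,0.0007,0.001,0.1,0, 0.0918,0.0007,0.001,0.13,0, 0.0918,0.0007,0.001,0.142,0, 0.0918,0.0007,0.001,0.142,0, 0.0918,0.0007,0.001,0.142,0, 0.03,0.0007,0.001,0.142,0, 0,0.0007,0.001,0.142,0, 0,0.0007,0.001,0.142,0, 0,0.0007,0.001,0.142,0, 0,0.0007,0.001,0.142,0]'
python3 -m inch '[0,0,0,0,0, 0,0,0,0,0, 0,0,0,0,0, 0,0,0,0,0, 0,0,0,0,0, 0,0,0,0,0, 0,0,0,0,0, 0,0,0,0,0, 0,0,0,0,0, 0,0,0,0,0, 0,0,0,0,0]'
```

```text
t: 15.18
position: [0.3957, -0.2279, 0.0574]
eef_rot: [0.0, 0.968, -0.25, 0.001]
ft_force: [0.0, 0.7, -0.3]
width: 0.0628
t: 16.1
position: [0.3954, -0.2277, 0.0567]
eef_rot: [0.0, 0.968, -0.25, -0.0]
ft_force: [0.5, 0.0, -1.6]
width: 0.0116
```

```bash
python3 - <<'E'
from h import *
m=cv2.flip(cv2.imread('pics/m_kl.png',0),0); c=max(cv2.findContours(m,0,1)[0],key=cv2.contourArea); f=np.zeros_like(m); cv2.drawContours(f,[c],-1,255,-1)
k=cv2.getStructuringElement(cv2.MORPH_ELLIPSE,(29,29)); g=cv2.dilate(f,k) # 0.5mm/px ->7mm
def cen(a):
    M=cv2.moments(a,True); return np.array([M['m10'],M['m01']])/M['m00']*.5
d=cen(g)-cen(f); th=-.506; print('shift in liner axes mm',d@np.array([[np.cos(th),-np.sin(th)],[np.sin(th),np.cos(th)]]), (g>0).sum()*.0025)
E
```

```text
shift in liner axes mm [ 0.00391543 -0.58247241] 99.92
```

```bash
python3 - <<'E'
from h import *
th=.822; ax=np.array([[np.cos(th),np.sin(th)],[np.sin(th),-np.cos(th)]])
for n in ['side0','scene0','w2']:
    f=np.load(f'pics/{n}.npz');c=cam(n[:-1] if n!='w2' else 'wrist',f);P=cloud(c,f['d'])
    if n=='w2': P=P[:230]
    Q=P.reshape(-1,3);Q=Q[(Q[:,2]>.08)&(Q[:,2]<.4)&(Q[:,0]>.2)&(Q[:,0]<1)&(Q[:,1]>.25)&(Q[:,1]<.9)]
    T=(Q[:,:2]-[.535,.346])@ax.T
    d=np.hypot(np.maximum(abs(T[:,0])-.0375,0),np.maximum(abs(T[:,1])-.095,0)); i=np.argsort(d)[:200:40]
    print(n,len(Q)); print(np.c_[Q[i],T[i],d[i]].round(3))
    j=(T[:,0]>0)&(T[:,0]<.2)&(abs(T[:,1])<.1); print('in +x sector',j.sum(),T[j].min(0) if j.any() else '')
E
```

```text
side0 9139
[[ 0.471  0.451  0.192  0.033 -0.118  0.023]
 [ 0.485  0.466  0.212  0.054 -0.118  0.029]
 [ 0.465  0.454  0.211  0.031 -0.125  0.03 ]
 [ 0.472  0.463  0.178  0.043 -0.126  0.032]
 [ 0.462  0.455  0.138  0.029 -0.128  0.033]]
in +x sector 0 
scene0 16840
[[ 0.469  0.463  0.27   0.041 -0.128  0.033]
 [ 0.459  0.458  0.272  0.031 -0.132  0.037]
 [ 0.452  0.452  0.148  0.021 -0.133  0.038]
 [ 0.454  0.455  0.27   0.025 -0.134  0.039]
 [ 0.454  0.457  0.272  0.026 -0.135  0.04 ]]
in +x sector 0 
w2 21670
[[ 0.472  0.463  0.235  0.043 -0.126  0.031]
 [ 0.469  0.461  0.251  0.039 -0.127  0.032]
 [ 0.47   0.463  0.271  0.042 -0.127  0.032]
 [ 0.468  0.46   0.207  0.038 -0.127  0.032]
 [ 0.469  0.462  0.226  0.04  -0.127  0.032]]
in +x sector 0
```

```bash
python3 -m inch '[0,0,0,-0.02,0, 0,0,0,-0.055,0, 0,0,-0.005,-0.09,-0.05, 0,-0.005,-0.025,-0.12,-0.15, 0,-0.013,-0.055,-0.13,-0.26, 0,-0.022,-0.087,-0.13,-0.37, 0,-0.031,-0.12,-0.13,-0.48, 0,-0.04,-0.153,-0.13,-0.59, 0,-0.049,-0.186,-0.13,-0.7, 0,-0.058,-0.219,-0.13,-0.81, 0,-0.067,-0.25,-0.13,-0.92, 0,-0.075,-0.28,-0.13,-1.03]'
python3 - <<'E'
from h import *
s=manip.observe();p=s['position'];Rt=R(s['eef_rot']);y=np.arctan2(Rt[1,0],Rt[0,0]);print(p,'yaw',y,s['width'],s['q'].round(3))
print('delta',(Rt.T@(np.array([.5346,.346,p[2]])-p)).round(4),'turn',y-.822)
E
```

```text
t: 17.1
position: [0.4654, 0.0555, 0.1866]
eef_rot: [-0.0, 0.965, 0.262, -0.0]
ft_force: [0.3, -0.1, -0.3]
width: 0.0117
[0.46535598 0.05548685 0.18661997] yaw 0.5296307852489487 0.011718492786851931 [-0.045  0.295  1.756 -0.     1.091  0.996]
delta [ 0.2065 -0.2157 -0.    ] turn -0.29236921475105127
```

```bash
python3 -m inch '[0,0.022,-0.023,0,-0.06, 0,0.044,-0.046,0,-0.12, 0,0.067,-0.07,0,-0.18, 0,0.09,-0.094,0,-0.24, 0,0.113,-0.118,0,-0.298, 0,0.136,-0.142,0,-0.298, 0,0.159,-0.166,0,-0.298, 0,0.18,-0.188,0,-0.298, 0,0.196,-0.205,0,-0.298, 0,0.2065,-0.216,0,-0.298, 0,0.2065,-0.216,0,-0.298, 0,0.2065,-0.216,0,-0.298]'
python3 -m inch '[0,0,0,0,0, 0,0,0,0,0]'
python3 - <<'E'
from h import *
snap('scene','s8'); s,_,_=snap('wrist','w8');p=s['position'];Rt=R(s['eef_rot']);y=np.arctan2(Rt[1,0],Rt[0,0]);print(p,'yaw',y,s['width'],s['q'].round(3))
print('delta',(Rt.T@(np.array([.5346,.346,.0647])-p)).round(4),'turn',y-.822)
E
```

```text
t: 18.1
position: [0.5358, 0.3441, 0.1858]
eef_rot: [0.0, 0.916, 0.4, -0.001]
ft_force: [-0.1, 0.4, -1.6]
width: 0.012
t: 18.27
position: [0.5362, 0.3428, 0.1866]
eef_rot: [0.0, 0.917, 0.399, -0.0]
ft_force: [0.7, 0.8, -0.9]
width: 0.0116
[0.53632586 0.34279232 0.18680477] yaw 0.8206496294638963 0.011927666867358796 [ 0.449  0.59   1.27  -0.     1.282  1.199]
delta [ 0.0012 -0.0035  0.1221] turn -0.001350370536103651
```

View pics/s8.png

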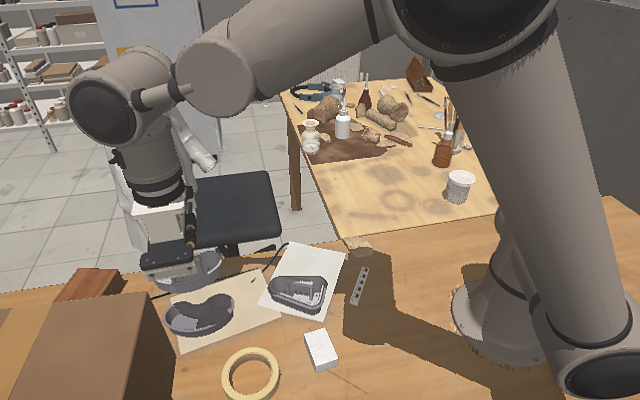

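View pics/w8.png

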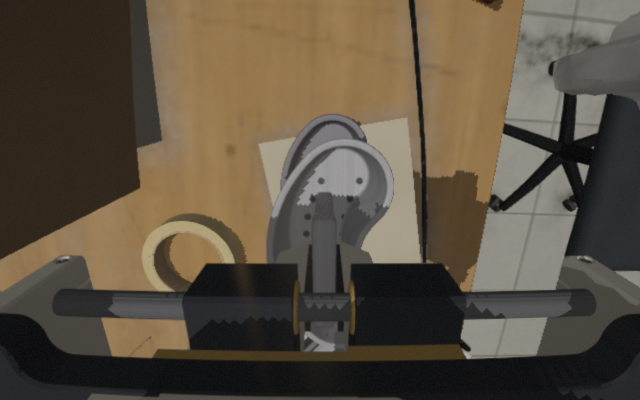

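Orientation matches: the dish lobe at (328,145) sits behind the liner lobe at (335,180), with the dish slightly left, agreeing with the -3.5 mm in ty. I'll correct and lower.

```bash
python3 -m inch '[0,0.001,-0.0035,0.015,0, 0,0.001,-0.0035,0.04,0, 0,0.001,-0.0035,0.055,0, 0,0.001,-0.0035,0.065,0, 0,0.001,-0.0035,0.075,0, 0,0.001,-0.0035,0.08,0, 0,0.001,-0.0035,0.08,0, 0,0.001,-0.0035,0.08,0]'
python3 - <<'E'
from h import *
s,_,_=snap('wrist','w9');p=s['position'];Rt=R(s['eef_rot']);y=np.arctan2(Rt[1,0],Rt[0,0]);print(p,'yaw',y,s['width'])
print('delta',(Rt.T@(np.array([.5346,.346,.0647])-p)).round(4),'turn',y-.822,s['ft_force'])
E
```

```text
t: 19.03
position: [0.5348, 0.3471, 0.1072]
eef_rot: [0.0, 0.917, 0.399, 0.0]
ft_force: [0.8, -0.2, -1.6]
width: 0.0114
[0.53483113 0.3470701  0.10719698] yaw 0.8216240442675415 0.011384430315209058
delta [-0.001   0.0005  0.0425] turn -0.00037595573245841063 [ 0.79781738 -0.16848824 -1.64532692]
```

View pics/w9.png

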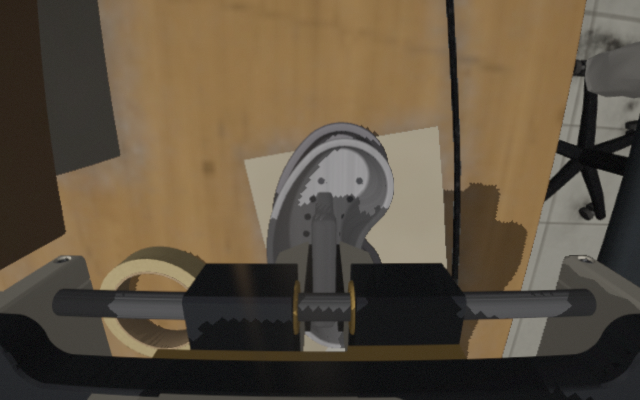

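Dish and liner outlines are nearly concentric at (335,165). I'll carry on down.

```bash
python3 -m inch '[0,-0.001,0,0.006,0, 0,-0.001,0,0.012,0, 0,-0.001,0,0.018,0, 0,-0.001,0,0.023,0, 0,-0.001,0,0.028,0, 0,-0.001,0,0.032,0, 0,-0.001,0,0.036,0, 0,-0.001,0,0.036,0]'
python3 -m inch '[0,0,0,0.002,0, 0,0,0,0.004,0, 0,0,0,0.006,0, 0,0,0,0.007,0, 0,0,0,0.007,0]'
```

```text
t: 19.75
position: [0.5333, 0.346, 0.0696]
eef_rot: [0.0, 0.917, 0.399, -0.001]
ft_force: [0.2, -0.3, -1.2]
width: 0.0116
t: 20.17
position: [0.5339, 0.3463, 0.0637]
eef_rot: [0.0, 0.917, 0.399, 0.0]
ft_force: [0.1, 0.9, -1.5]
width: 0.0119
```

```bash
python3 -m inch '[0,0,0,0.001,0, 0,0,0,0.001,0, 0.03,0,0,0.001,0, 0.06,0,0,0.001,0, 0.0918,0,0,0.001,0, 0.0918,0,0,0.001,0, 0.0918,0,0,0.001,0, 0.0918,0,0,0.001,0, 0.0918,0,0,0.001,0,  0.0918,0,0,0.001,0, 0.0918,0,0,0.001,0, 0.0918,0,0,0.001,0]'
python3 -m inch '[0.0918,0,0,0,0, 0.0918,0,0,0,0, 0.0918,0,0,-0.02,0, 0.0918,0,0,-0.055,0, 0.0918,0,0,-0.09,0, 0.0918,-0.02,0,-0.125,0, 0.0918,-0.04,0,-0.16,0, 0.0918,-0.07,0,-0.19,0, 0.0918,-0.07,0,-0.19,0, 0.0918,-0.07,0,-0.19,0]'
python3 - <<'E'
from h import *
s,im,d=snap('wrist','w10'); P=cloud(cam('wrist',s),d); print(s['position'],s['width'],s['ft_force'])
fit(P,(.5366,.3427),.1,.035,None,'kd2'); fit2(P,(.534,.346),.068,'kl')
_,_,d=snap('scene','s10'); P=cloud(cam('scene'),d)
fit(P,(.5366,.3427),.1,.035,None,'kd3'); fit2(P,(.534,.346),.068,'kl');fit(P,(.397,.1835),.1,.035,None,'wd3'); fit2(P,(.397,.184),.068,'wl')
E
```

```text
t: 21.17
position: [0.5338, 0.3463, 0.0627]
eef_rot: [0.0, 0.917, 0.399, 0.0]
ft_force: [-0.2, -1.1, -0.0]
width: 0.0735
t: 22.0
position: [0.4863, 0.2947, 0.2554]
eef_rot: [0.0, 0.917, 0.399, 0.003]
ft_force: [0.5, 1.0, -0.4]
width: 0.0918
[0.4862948  0.29473784 0.25544857] 0.09178344992809696 [ 0.53785241  1.04235171 -0.37014194]
kd2 n rim 2260 zmed 0.0355
  area cm2 95.4109375 centroid [0.5366 0.3428] axis 0.815 ext x -0.0734 0.0738 y -0.0413 0.044
kl bar 730 ((533.7337646484375, 346.9880676269531), (60.89583969116211, 11.982749938964844), 46.622825622558594) top z 0.0675
kd3 n rim 600 zmed 0.0346
  area cm2 29.976875 centroid [0.5285 0.3441] axis 0.893 ext x -0.0691 0.0755 y -0.0485 0.0377
kl bar 205 ((532.7802124023438, 345.4048156738281), (62.227745056152344, 13.676640510559082), 46.455291748046875) top z 0.0664
wd3 n rim 482 zmed 0.0342
  area cm2 28.3121875 centroid [0.3949 0.1898] axis 0.398 ext x -0.0603 0.072 y -0.0519 0.0419
wl bar 158 ((395.7203674316406, 185.86102294921875), (61.033199310302734, 13.516868591308594), 18.5988712310791) top z 0.0657
```

View pics/w10.png

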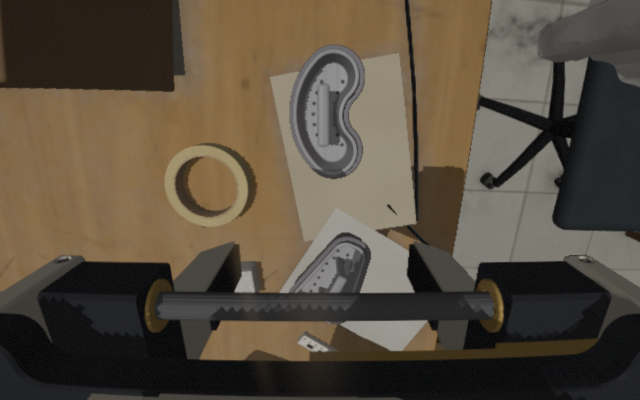

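View pics/s10.png

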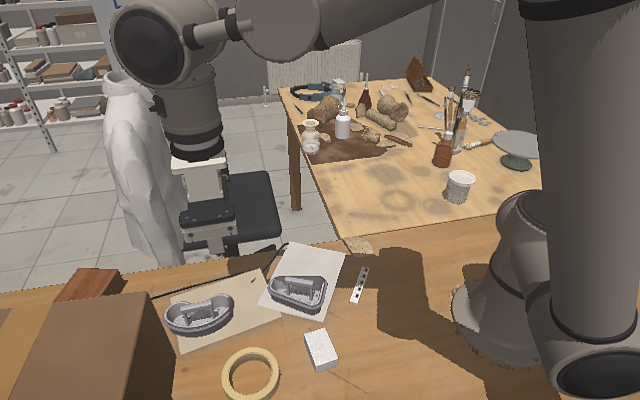

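Both liners sit concentric in their dishes: in the wrist view the kidney is at (328,112), in the scene view the wedge is at (298,293). The gripper is clear of everything, so I'm handing in.

```bash
python3 -c "
from cell import manip
print(manip.sign_off())"
```

```text
the job is handed in; nothing more can be done
None
```

Both liners are back in their own dishes, released, and the job was handed in at about 22 s of the 64 s allowed. I picked each liner up by its bar, turned it to match its dish, lowered it in, let go and moved the arm clear.

| Check (last wrist view) | Wedge | Kidney | Limit |
|---|---|---|---|
| Bar top height | 67.4 mm | 67.5 mm | home is about 69 mm, fail above about 72 mm |
| Sideways offset from dish centre | about 2 mm | about 1.5 mm | 7 mm |
| Turn error | about 0.01 rad | about 0.01 rad | 0.12 rad |
| Dish shift from start | under 1 mm | under 1 mm | 40 mm |

- **Kidney centre is inferred:** I worked it out by comparing the liner's outline with the dish's, so the kidney offset is good to about 1 mm.
- **Scene camera disagreed on the rims:** in its last picture the rim outlines came out broken, giving rim centres up to about 8 mm off, so I ignored them. Its bar positions agreed with the wrist view within 2 mm.
- **Tilt:** I did not measure it separately; the bar heights and the pictures show both liners lying flat.

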